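# Put away the top pot of the leaning pile and close the box

### The arm

A 7-joint arm with a two-finger parallel gripper is mounted at the origin on a cart in front of the work surface, level with it; the furniture and walls round the work are solid. World frame = base frame: x ahead of the robot, y to its left, z up, the work surface at z = 0. Lengths are in m, angles in degrees, forces in N, time in s.
With the tool pointing down it reaches from about 0.4 to 0.875 m from the base axis. Payload 19.3 kg.
Tool frame: the origin (TCP) lies between the finger pads; the fingertips stand 22 mm ahead of it and the grasp point (between the pads) lies 3 mm ahead of it; z points along the fingers, y is the line along which they close (so a half turn about z gives the same grasp; the last joint's range is limited). The gripper opens to 85 mm and grips with 20 to 120 N. Pads are 22 mm wide; open, the fingers measure 114 mm over their backs; the gripper's body (76 mm by 85 mm) begins 54 mm behind the grasp point. The pads swing forward as they close: fully open they stand 13 mm farther back than shut.
Start: joints at [-4.022, 29.874, -2.08, 91.645, 1.215, 58.505, -6.463], TCP at [0.625, -0, 0.224] pointing down, gripper open.
Joint ranges: [-166.77, 166.77], [-17.47, 122.26], [-85.68, 81.53], [9.62, 139.38], [-72.42, 252.41], [9.2, 110.78], [-144.41, 144.41]. Speed limits (degrees/s): [108.29, 108.29, 136.94, 136.94, 172.46, 172.46, 172.46].

### API

Orientations are given as [roll, pitch, yaw] about the fixed x, y, z axes, in that order (R = Rz(yaw) Ry(pitch) Rx(roll)).
In Python, from bench import arm, camera, camera_model, close_job, search_frame, place_of gives the robot as it stands.
- The arm moves only by the tool step_arm, never from a script. Its argument "series" is a list of rows, each a list of 7 numbers: the turn, a rotation vector about the tool's x, y, z normalised to -1 to 1, where 1 is 90 degrees, then the shift along the tool's x, y, z normalised to -1 to 1, where 1 is 0.08 m, then the opening, from 0 (shut) to 1 (fully open). In form: [[wx, wy, wz, tx, ty, tz, claw], ...]. A call has 1 to 10 rows; each row is the pose to reach, as a shift and turn from the pose commanded when the call began, along the tool's axes at that moment; what a row does not reach only later rows make up. A row lasts 1/12 s, in which the tool goes at most 41.7 mm and 7.16 degrees, less where a joint would pass 70% of its speed; a pose out of reach is approached as far as the arm can. A call with a number of a shift or a turn outside -1 to 1 is refused whole. A call with a gripper value outside its range is refused whole. The fingers move at their own pace and stop on an object; "force" is the grip in N (left out, the last holds). Time passes only in rows, so rows that repeat a pose let the fingers close. It gives the time, the measured TCP pose, the force, the opening and the grip force at its end, in the units of the state.
- arm.get_obs(): the state, without advancing time (a new reading comes with each control period).
- camera(name): name is "scene" or "side" or "wrist"; returns (picture, depth): 480x640x3 uint8, red, green, blue; 480x640 float32, m along the optical axis (not along the pixel's ray), 0 where there is no reading.
- camera_model(name): a dict with "vfov" (degrees; the focal length in pixels is half the picture's height over the tangent of half this angle, whatever the lens; pixels are square), "cx", "cy" (the principal point, pixels), "k1" (the pictures are not rectified: a ray, as slopes to the right and down, at radius r is drawn at 1 + k1 r^2 times it, then the intrinsics apply), "position" and "attitude" of the camera in the world; the wrist camera has in their place "T_tool_cam" (4x4, takes a point from camera to tool coordinates, whose origin is the TCP and whose axes are the flange's). Camera axes: x right, y down, z forward; pixel columns grow to the right and rows downward; lengths in m; the calibration is good to about 2 mm. A picture is of the moment at which its call begins: read the wrist's pose just before it. camera_model takes no time and is no camera call.
- close_job(): hands the job in; it is judged then, once.
Trained networks look in the newest picture that a camera, given by its name, has taken for a name from the list of things; names that differ only in an ending like _2 or _b are one class to them, and where a whole thing is asked for, a point or a joint stands for the part that bears it (a point fixed in the world has none). Each returns a list of dicts, best first, with "confidence" (0 to 1); they miss things now and then, are a little off and sometimes report something else, mostly with a low value. They report only what shows in the picture. A call takes as long as a camera call. They do not tell look-alikes from the thing itself.
- search_frame(camera, target): "extent" ([left, top, right, bottom] in pixels, round what is visible of it).
- place_of(camera, target): "point" ([column, row] in pixels: a listed point, or the origin of a listed thing).
The state is a dict: "time": time; "qpos": joint angles; "qd": joint speeds; "tau": joint torques, N m; "eef_pos": TCP position; "tcp_rot": TCP orientation; "force": force on the tool from outside, world axes, zero at the start; "torque": the same for the moment, N m; "width": opening from 0.0 (shut) to 1.0 (fully open); "grip_force": force on a finger pad.
Only numpy, scipy, OpenCV 4.12 (cv2) and the standard library are available. Lean on these libraries where they do the work, as an engineer would, in place of code of your own. Each camera call takes 0.05 s, during which the arm holds its last target. There are 200 camera calls.

### The job

Lift just the top pot off the pile leaning in the draining stand, set it down gently and upright on the pad in the free place of the pot box, then lower the lid fully shut without slamming it. Leave the rest of the pile, the pots already in the box, the milk jug, the shaker and the cup on the stand as they are.

Things in the scene. Friction and masses are not known exactly. Their poses are not given: they have to be found in the camera images.
- pot_top: Pot to put away, top of the pile: square open stepped steel pot, 64 mm high, 90 g. Origin: centre of underside; z: axis to the mouth; x, y along its sides. Up to 30 mm it is 54 mm square, above that a straight band 64 mm square, wall 3 mm. In the pile its lower part sits in the pot below, the shoulder at 30 mm on that rim: grip only the 34 mm band
- pot_mid: Middle pot of the pile, same shape; 34 mm below pot_top along the pile's axis. Must stay
- pot_low: Lowest pot of the pile, same shape, its lower part in the socket of the stand. Must stay
- stand: Fixed draining stand. Origin on the table; x: front to rear. Foot plate x -70 to 130, y +-75 mm. The pile leans 30 degrees from vertical to the front (-x): socket rim centre at (40, 0, 75), top pot's rim centre about (-15, 0, 161) mm. An upper tier board overhangs it: x 8 to 125, y +-75, z 262 to 270 mm, on posts at x 110, y +-66 mm
- pot_box: Fixed open-topped box, outer 110 (x) x 330 (y) x 78 (z) mm, walls and floor 5 mm. Origin at the centre of its underside. Three places in a row along its y axis, 95 mm apart, the middle one at its centre; two hold a pot, one is free. Its lid is hinged along the +x rim
- pad: Thin round rubber pad, 60 mm across, 1 mm thick, on the box floor: marks the free place. Origin at its centre
- pot_a: Pot already in the box, same shape, upright. Must stay
- pot_b: Pot already in the box, same shape, upright. Must stay
- lid (a joint): Angle of the box lid: 0 = closed flat on the rim, about 1.57 = upright, larger leans back beyond. It stays where it is left (stiff hinge)
- lid_handle (a point): Tip of the knob on the outer face of the lid: 80 mm from the hinge, middle of the length, 35 mm out from that face. Knob about 30 mm wide. Lid panel 6 mm thick, 110 mm from hinge to free edge, 330 mm long
- lid_hinge (a point): Middle of the lid's hinge line, at the +x rim of the box; the line runs along the box's y axis
- milk_jug: Bystander: steel milk jug, 76 x 116 x 97 mm, origin at the centre of its underside, handle to its +y
- shaker: Bystander: salt shaker, 44 mm across, 90 mm high, origin at the centre of its underside
- cup: Bystander: espresso cup upside down on the stand's upper tier, 65 x 88 x 50 mm, origin at the centre of its lower side
There are look-alikes about, which are no part of the job. Leave any blue look-alike of the pot_top alone.

How it is judged (in metres and radians):
On the way, in this order (a step that is already met when the one before it is completed fails the run):
1. the top pot is lifted clear of the pile (distance between pot_top and pot_mid above 0.09 m and distance of pot_mid from where it was at the start of the episode below 0.015 m), for 0.1 s.
2. the pot stands upright on the pad in the free place, let go, with the lid still open (horizontal distance between pot_top and pad below 0.02 m and z of pot_top in the frame of pot_box below 0.01 m and angle between pot_top's own z axis and vertical below 0.1 rad and contact force between the fingers and pot_top below 0.1 N and value of joint lid above 1 rad), for 0.2 s.
At the end, for the whole second after the job is handed in: The top pot stands upright (0.1 rad) and still on the box floor within 20 mm of the pad's centre; lid below 0.05 rad; the pile's lower pots within 15 mm of their starts, the box's other pots within 20 mm and upright (0.1 rad), milk jug, shaker and cup within 30 mm (horizontal distance between pot_top and pad below 0.02 m and z of pot_top in the frame of pot_box below 0.01 m and angle between each of pot_top, pot_a, pot_b's own z axis and vertical below 0.1 rad and linear speed of pot_top below 0.02 m/s and value of joint lid below 0.05 rad and distance of each of pot_mid, pot_low from where it was at the start of the episode below 0.015 m and distance of each of pot_a, pot_b from where it was at the start of the episode below 0.02 m and distance of each of milk_jug, shaker, cup from where it was at the start of the episode below 0.03 m); the robot touches nothing.
It fails at once if the second pot comes off the pile as well (distance of pot_mid from where it was at the start of the episode above 0.03 m).
It fails at once if the pot is dropped (falls freely faster than 0.6 m/s) (linear speed of pot_top above 0.6 m/s and contact force between pot_top and anything else below 0.02 N).
It fails at once if the lid is slammed (closing faster than 4 rad/s) (velocity of joint lid below -4 rad/s).
It fails at once if the milk jug, the shaker or the cup is knocked over (angle between any of milk_jug, shaker, cup's own z axis and vertical above 0.6 rad).
It also fails if it takes over 59 s, if anything falls off the work surface, if the arm or the gripper's body presses on something with over 40 N, if the wrist force passes 120 N, or if a joint passes its speed limit or range.

## Working session

There is one attempt and no reset: what is moved stays moved. The work goes in short steps, Python scripts to look and compute and a tool call to move; the robot and the scene stay as the last step left them, time stands still between calls to the robot, and variables do not carry over. Pictures are saved under pics/ and viewed, at most 10 in all, crops included, and the job is handed in when it is done.

Besides the shell and the picture viewer there is one more tool, called after "Request:" as a command line: name --pt "numbers of a row" for each row, then --argument value for the rest. step_arm: Moves the arm, as the interface text tells. Scaled input: -1 to 1 covers 0.08 m each way for a shift and 90 degrees each way for a turn. Its arguments: {"type":"object","properties":{"series":{"type":"array","items":{"type":"array","items":{"type":"number"}}},"force":{"type":"number"}},"required":["series"]}

```bash
mkdir -p pics; cat > h.py <<'E'
import numpy as np, cv2
from scipy.spatial.transform import Rotation as R
from bench import arm, camera, camera_model, close_job, search_frame, place_of
def cam(name):
    m=camera_model(name)
    if 'T_tool_cam' in m:
        o=arm.get_obs(); T=np.eye(4); T[:3,:3]=R.from_euler('xyz',o['tcp_rot'],degrees=True).as_matrix(); T[:3,3]=o['eef_pos']
        return m,T@np.array(m['T_tool_cam'])
    a=np.array(m['attitude']); T=np.eye(4)
    T[:3,:3]=a if a.shape==(3,3) else R.from_euler('xyz',a,degrees=True).as_matrix()
    T[:3,3]=m['position']; return m,T
def K(m):
    f=240/np.tan(np.radians(m['vfov'])/2); return f,m['cx'],m['cy'],m['k1']
def slopes(m,uv):
    f,cx,cy,k=K(m); d=(np.atleast_2d(uv)-[cx,cy])/f; s=d.copy()
    for _ in range(20): s=d/(1+k*(s**2).sum(-1,keepdims=True))
    return s
def cloud(m,T,depth):
    v,u=np.mgrid[:480,:640]; s=slopes(m,np.c_[u.ravel(),v.ravel()].astype(float))
    P=np.c_[s,np.ones(len(s))]*depth.ravel()[:,None]
    return (P@T[:3,:3].T+T[:3,3]).reshape(480,640,3)
def proj(m,T,P):
    f,cx,cy,k=K(m); p=(np.atleast_2d(P)-T[:3,3])@T[:3,:3]; s=p[:,:2]/p[:,2:]
    return s*(1+k*(s**2).sum(-1,keepdims=True))*f+[cx,cy]
E
python3 - <<'E'
from h import *
for n in ('scene','side','wrist'):
    m,T=cam(n); print(n,{k:v for k,v in m.items() if k!='T_tool_cam'}); print(T.round(3).tolist())
    p,d=camera(n); cv2.imwrite(f'pics/{n}0.png',p[:,:,::-1]); np.savez(f'{n}0.npz',p=p,d=d,T=T)
    C=cloud(m,T,d)
    if n=='wrist': continue
    for t in ['pot_top','stand','pot_box','pad','lid_handle','lid_hinge','milk_jug','shaker','cup']:
        r=place_of(n,t)
        for q in r[:3]:
            u,v=np.round(q['point']).astype(int); 
            print(t,round(q['confidence'],2),u,v,C[min(max(v,0),479),min(max(u,0),639)].round(3))
print(arm.get_obs())
E
```

```text
scene {'vfov': 57.03483757338745, 'cx': 324.4243089201387, 'cy': 237.11306430170094, 'k1': -0.029830316686589694, 'position': array([ 0.03619868, -0.48357269,  0.57464194]), 'attitude': array([-118.9938509 ,   -1.13916581,  -47.09250157])}
[[0.681, -0.343, 0.647, 0.036], [-0.732, -0.343, 0.588, -0.484], [0.02, -0.874, -0.485, 0.575], [0.0, 0.0, 0.0, 1.0]]
pot_top 0.82 417 294 [ 0.593 -0.192  0.131]
pot_top 0.56 350 287 [ 0.641 -0.01   0.031]
pot_top 0.18 451 197 [ 0.675 -0.185  0.283]
stand 0.85 400 337 [ 0.608 -0.162  0.008]
pot_box 0.82 264 285 [0.511 0.115 0.04 ]
pot_box 0.48 430 312 [ 0.632 -0.202  0.076]
pad 0.47 292 266 [0.594 0.118 0.048]
lid_handle 0.7 225 209 [0.522 0.246 0.167]
lid_hinge 0.8 246 240 [0.557 0.228 0.084]
milk_jug 0.59 278 365 [ 0.376 -0.079  0.046]
milk_jug 0.17 290 264 [0.585 0.115 0.058]
shaker 0.66 339 407 [ 0.393 -0.197  0.029]
cup 0.88 452 200 [ 0.674 -0.188  0.279]
side {'vfov': 45.27858231489397, 'cx': 320.7292935878692, 'cy': 249.2782383865263, 'k1': -0.15127832534968064, 'position': array([0.07467762, 0.77672611, 0.93101705]), 'attitude': array([-129
[... 795 characters left out ...]
0, 0.0, 1.0]]
{'time': 1.05, 'qpos': array([-4.01964209, 29.874117  , -2.08078934, 91.64654128,  1.21695   ,
       58.50432497, -6.46536229]), 'qd': array([-0.05698569, -0.00347803,  0.02204647, -0.06069888,  0.00515486,
        0.10844662, -0.04046347]), 'tau': array([-8.53596266e-04, -9.26851201e+01,  1.97797582e+00, -3.70251274e+01,
        1.80837675e-02,  2.23222502e-03, -4.11640633e-05]), 'eef_pos': array([ 6.24975869e-01, -5.50428077e-05,  2.23877389e-01]), 'tcp_rot': array([-1.79997251e+02,  1.67333304e-03,  8.99946729e+01]), 'force': array([0.54517522, 0.47112025, 0.06664364]), 'torque': array([-0.01783455,  0.02483668,  0.02985065]), 'grip_force': 0.0, 'width': 1.0004711392792331}
```

View pics/scene0.png

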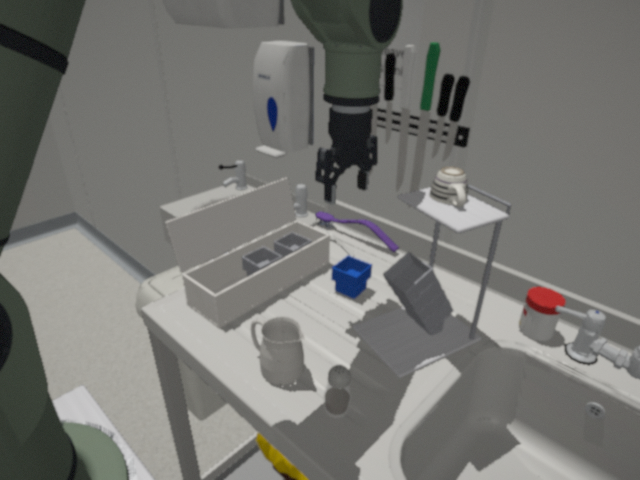

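View pics/side0.png

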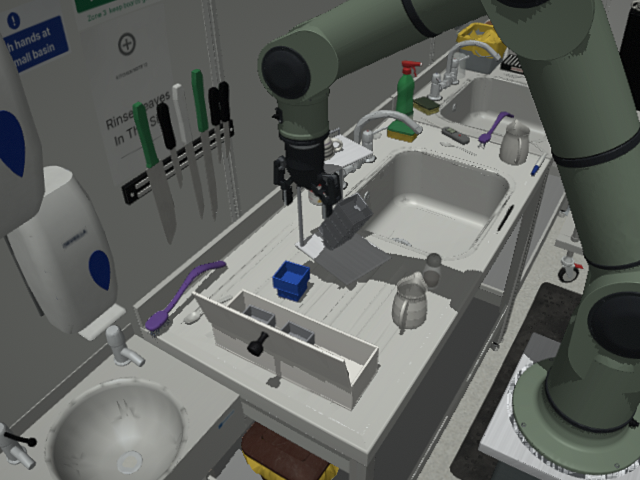

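Look-alikes: the blue pot (scene 351,277; side 291,280) is the decoy. The steel pile leaning in the stand (scene 415,285; side 345,220) is the right one. Box pots are at scene (262,258) and (292,243), and the near end is free. Next I measure the geometry.

```bash
cat > m.py <<'E'
from h import *
from scipy.optimize import least_squares
L={}
for n in ('scene','side'):
    z=np.load(f'{n}0.npz'); m,T=cam(n); C=cloud(m,T,z['d']); C[z['d']==0]=np.nan; L[n]=C
def sel(C,lo,hi): return C[((C>lo)&(C<hi)).all(-1)]
for n,C in L.items():
    print('table',n,np.nanmedian(sel(C,[.45,-.05,-.03],[.6,.05,.03])[:,2]))
    b=sel(C,[.55,-.35,.255],[.85,-.05,.278])
    if len(b)>50: print('tier',n,len(b),np.median(b[:,2]).round(4),cv2.minAreaRect(b[:,:2].astype(np.float32)*1000))
    b=sel(C,[.38,.03,.073],[.8,.3,.083])
    print('rim',n,len(b),cv2.minAreaRect(b[:,:2].astype(np.float32)*1000))
    b=sel(C,[.35,.1,.11],[.8,.4,.3])
    c=b.mean(0);U,S,V=np.linalg.svd(b-c,full_matrices=False); print('lid',n,len(b),c.round(3),V.round(3).tolist(),b[:,2].max())
    np.savetxt(f'pile_{n}.txt',sel(C,[.5,-.3,.02],[.8,-.06,.2]))
p=np.load('scene0.npz')['p']; q=np.load('side0.npz')['p']
a=cv2.resize(p[225:375,170:470],(800,400),interpolation=2); b=cv2.resize(q[180:400,200:380][20:130],(800,489))[:200*2]
cv2.imwrite('pics/crop1.png',a[:,:,::-1]); 
s=cv2.resize(q[185:265,290:410],(480,320)); w=np.load('wrist0.npz')['p']; w=cv2.resize(w,(320,240))
o=np.zeros((600,800,3),np.uint8); o[:280]=cv2.resize(p[225:330,170:470],(800,280)); o[280:600,:480]=s; o[280:520,480:]=w
cv2.imwrite('pics/crop1.png',o[:,:,::-1])
E
python3 m.py
```

```text
table scene -0.001923657232416609
tier scene 2463 0.2688 ((678.3004760742188, -185.455078125), (151.37779235839844, 117.80269622802734), 72.6824722290039)
rim scene 1102 ((553.3162231445312, 172.10592651367188), (332.12969970703125, 118.89710235595703), 1.2217381000518799)
lid scene 4976 [0.56  0.258 0.159] [[-0.948, -0.252, -0.197], [-0.313, 0.602, 0.735], [-0.066, 0.758, -0.649]] 0.29964538378515276
table side -0.0025738584105775564
tier side 981 0.2692 ((644.1900024414062, -203.52197265625), (101.80138397216797, 173.39492797851562), 23.986291885375977)
rim side 703 ((551.999755859375, 174.44979858398438), (331.3493957519531, 120.31939697265625), 1.535963535308838)
lid side 3890 [0.589 0.279 0.173] [[-0.918, -0.321, -0.232], [-0.387, 0.598, 0.702], [-0.087, 0.734, -0.674]] 0.29996380077638074
```

View pics/crop1.png

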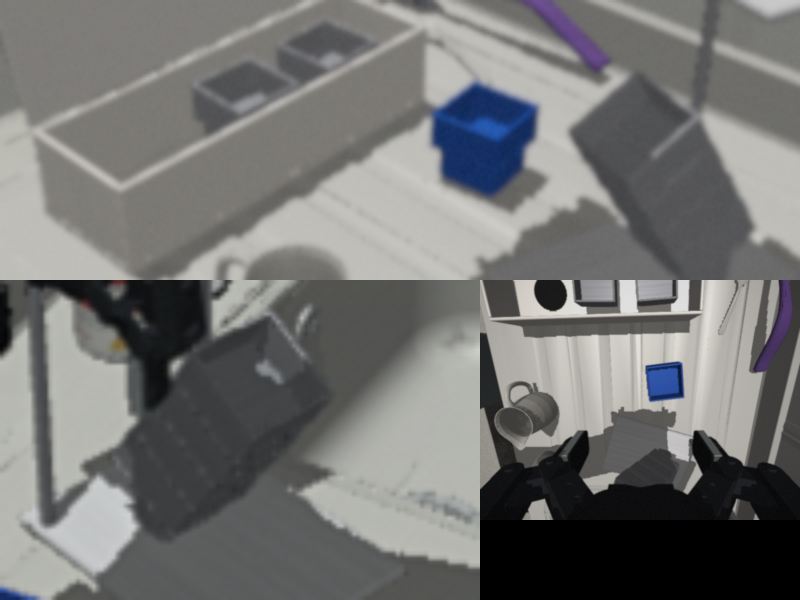

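The crop confirms the steel pile and its open mouth, at (690,100) in the scene crop and (290,340) in the side crop. The wrist inset shows the pad (black, 550,293) at the robot end of the box. I'll fit the pile, pad and box precisely.

```bash
cat > f.py <<'E'
from m import *
P=np.vstack([np.loadtxt('pile_scene.txt'),np.loadtxt('pile_side.txt')])
lab=np.r_[np.zeros(len(np.loadtxt('pile_scene.txt'))),np.ones(len(np.loadtxt('pile_side.txt')))]
def loc(p,P):
    c,s=np.cos(p[2]),np.sin(p[2]); d=P-[p[0],p[1],0]
    x=c*d[:,0]+s*d[:,1]; y=-s*d[:,0]+c*d[:,1]; z=P[:,2]
    u=x+.015; w=z-.161   # rim centre
    return np.c_[.866*u+.5*w, y, -.5*u+.866*w]  # cross x, cross y, axial (0 at rim)
def res(p,Q):
    l=loc(p,Q); return np.max(np.abs(l[:,:2]),1)-.032
p=np.array([.6148,-.1657,np.radians(-17.3)])
for which in (0,1,2):
    Pw=P if which==2 else P[lab==which]; q=p.copy()
    for it in range(5):
        l=loc(q,Pw); k=(l[:,2]<-.004)&(l[:,2]>-.095)&(np.abs(res(q,Pw))<(.012 if it<2 else .006))
        q=least_squares(res,q,args=(Pw[k],),loss='soft_l1',f_scale=.002).x
    l=loc(q,Pw); print(which,k.sum(),q[:2].round(4),np.degrees(q[2]).round(2),'rms',np.sqrt(np.mean(res(q,Pw[k])**2)).round(4))
    c,s=np.cos(q[2]),np.sin(q[2]); print(' rim centre',(q[:2]-.015*np.array([c,s])).round(4))
    k=(np.abs(res(q,Pw))<.004)&(l[:,2]>-.03); print(' axial max',np.percentile(l[k,2],[95,98,100]).round(4))
z=np.load('wrist0.npz'); m,_=cam('wrist'); C=cloud(m,z['T'],z['d']); p_=z['p'].astype(int)
dark=(p_.max(-1)<40)&(z['d']>0)
k=dark&(C[...,0]<.6)&(C[...,1]>.05)&(C[...,2]<.03)&(C[...,2]>-.02)
print('pad',k.sum(),C[k].min(0).round(3),C[k].max(0).round(3),C[k].mean(0).round(3))
b=sel(C,[.38,.03,.07],[.8,.3,.085]); print('rim wrist',len(b),b.min(0),b.max(0))
print('wrist table',np.median(sel(C,[.45,.0,-.03],[.6,.09,.03])[:,2]))
b=sel(L['scene'],[.38,.2,.1],[.72,.4,.18])
A=np.c_[b[:,2],b[:,0],np.ones(len(b))]; r=least_squares(lambda v:A@v-b[:,1],[0,0,.24],loss='soft_l1',f_scale=.003).x
print('lid plane y=',r,'theta',90+np.degrees(np.arctan(r[0])))
E
python3 f.py | grep -v -e tier -e '^lid s'
```

```text
table scene -0.001923657232416609
rim scene 1102 ((553.3162231445312, 172.10592651367188), (332.12969970703125, 118.89710235595703), 1.2217381000518799)
table side -0.0025738584105775564
rim side 703 ((551.999755859375, 174.44979858398438), (331.3493957519531, 120.31939697265625), 1.535963535308838)
0 1880 [ 0.6158 -0.166 ] -15.73 rms 0.002
 rim centre [ 0.6014 -0.162 ]
 axial max [-0.0012 -0.0006  0.0008]
1 981 [ 0.6158 -0.164 ] -18.62 rms 0.0021
 rim centre [ 0.6015 -0.1592]
 axial max [-0.0003  0.0007  0.0033]
2 2830 [ 0.6157 -0.1654] -16.56 rms 0.0021
 rim centre [ 0.6014 -0.1611]
 axial max [-0.0011 -0.0003  0.0029]
pad 3060 [0.43  0.142 0.003] [0.487 0.192 0.01 ] [0.458 0.169 0.007]
rim wrist 5295 [0.38788635 0.11412868 0.07000003] [0.71892365 0.17110383 0.08062938]
wrist table -0.0006846814043758587
lid plane y= [0.25418416 0.02557704 0.19245316] theta 104.26165310644762
```

```bash
cat > g.py <<'E'
from h import *
def goal(pos,Rg,cl=None):
    o=arm.get_obs(); Rc=R.from_euler('xyz',o['tcp_rot'],degrees=True)
    w=(Rc.inv()*R.from_matrix(Rg)).as_rotvec(degrees=True)/90; t=Rc.inv().apply(np.array(pos)-o['eef_pos'])/.08
    print('row',np.r_[w,t].round(3).tolist(),'t',round(o['time'],2))
ys=np.radians(-17); xs=np.array([np.cos(ys),np.sin(ys),0]); yv=np.array([-np.sin(ys),np.cos(ys),0]); a=-.5*xs+[0,0,.866]
a/=np.linalg.norm(a); Rp=np.c_[np.cross(yv,-a),yv,-a]; rim=np.array([.6013,-.161,.161])
E
python3 -c "
from g import *
goal([.56,-.06,.26],Rp); goal(rim+.07*a,Rp); print(a,np.linalg.det(Rp))"
```

```text
row [-0.212, -0.287, -0.791, -0.749, -0.812, -0.451] t 1.05
row [-0.212, -0.287, -0.791, -1.884, -0.714, 0.028] t 1.05
[-0.4781629   0.14618907  0.86601905] 1.0
```

Request:
step_arm --pt "-0.212 -0.287 -0.791 -0.75 -0.81 -0.45 1" --pt "-0.212 -0.287 -0.791 -0.75 -0.81 -0.45 1" --pt "-0.212 -0.287 -0.791 -0.75 -0.81 -0.45 1" --pt "-0.212 -0.287 -0.791 -0.75 -0.81 -0.45 1" --pt "-0.212 -0.287 -0.791 -0.75 -0.81 -0.45 1" --pt "-0.212 -0.287 -0.791 -0.75 -0.81 -0.45 1" --pt "-0.212 -0.287 -0.791 -0.75 -0.81 -0.45 1" --pt "-0.212 -0.287 -0.791 -0.75 -0.81 -0.45 1" --pt "-0.212 -0.287 -0.791 -0.75 -0.81 -0.45 1" --pt "-0.212 -0.287 -0.791 -0.75 -0.81 -0.45 1"

```text
time: 1.88
eef_pos: [0.5602, -0.0594, 0.2602]
tcp_rot: [178.4, 27.9, 156.6]
force: [0.5, -0.1, -0.1]
width: 0.997
grip_force: 0.0
```

```bash
python3 -c "
from g import *
goal(rim+.07*a,Rp); print(arm.get_obs()['qpos'].round(1))"
```

```text
row [-0.017, -0.022, -0.062, -0.251, -1.029, 0.651] t 1.88
[ -1.4  10.8  -6.9 121.6  33.1  26.2  31.9]
```

Request:
step_arm --pt "-0.017 -0.022 -0.062 -0.25 -1 0.3 1" --pt "-0.017 -0.022 -0.062 -0.25 -1 0.65 1" --pt "-0.017 -0.022 -0.062 -0.25 -1 0.65 1" --pt "-0.017 -0.022 -0.062 -0.25 -1 0.65 1" --pt "-0.017 -0.022 -0.062 -0.25 -1 0.65 1"

```text
time: 2.3
eef_pos: [0.5676, -0.1502, 0.2206]
tcp_rot: [179.9, 29.8, 162.5]
force: [-0.6, 1.1, 0.8]
width: 1.005
grip_force: 0.0
```

```bash
python3 - <<'E'
from g import *
goal(rim+.07*a,Rp); goal(rim-.007*a,Rp); print(arm.get_obs()['qpos'].round(1))
m,T=cam('wrist'); p,d=camera('wrist'); np.savez('wrist1.npz',p=p,d=d,T=T)
C=cloud(m,T,d); l=(C.reshape(-1,3)-rim)@np.c_[np.cross(yv,a),yv,a]; l=l.reshape(480,640,3)
k=(np.abs(l[...,2])<.004)&(np.abs(l[...,:2])<.045).all(-1)&(d>0)
q=l[k]; print(k.sum(),q.min(0),q.max(0),cv2.minAreaRect(q[:,:2].astype(np.float32)*1000), np.median(q[:,2]))
o=p.copy()
for s in (-1,1):
  for t in (-1,1):
    P=rim+s*.032*np.cross(yv,a)+t*.032*yv; u=proj(m,T,P)[0]; cv2.circle(o,tuple(int(x) for x in u),3,(255,0,0),-1)
cv2.imwrite('pics/w1.png',o[:,:,::-1])
E
```

```text
row [-0.002, -0.002, -0.005, -0.011, -0.006, -0.008] t 2.3
row [-0.002, -0.002, -0.005, -0.014, -0.004, 0.954] t 2.3
[ 10.6  15.7  -5.7 123.5  32.9  13.7  47.8]
1927 [-0.03223571 -0.02997943 -0.00398905] [0.03237589 0.0341935  0.00150417] ((0.06642913818359375, 2.1271190643310547), (64.03907012939453, 64.59459686279297), 89.7667236328125) -0.0007960916312553754
```

View pics/w1.png

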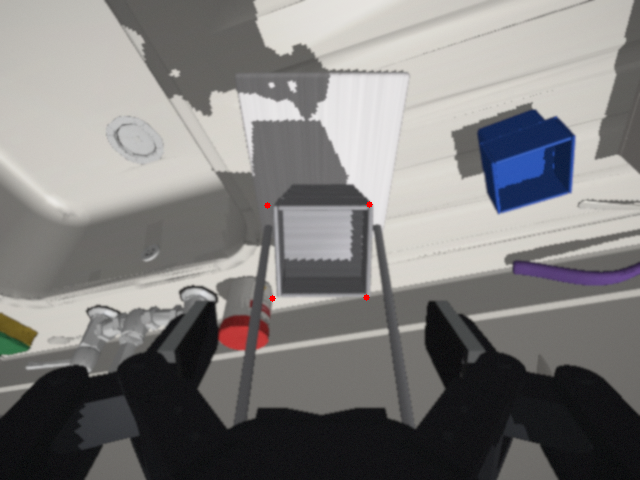

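The projected rim matches within 2 mm (it is offset +2 mm in tool y), so I advance.

Request:
step_arm --pt "0 0 0 -0.01 0.02 0.25 1" --pt "0 0 0 -0.01 0.02 0.5 1" --pt "0 0 0 -0.01 0.02 0.7 1" --pt "0 0 0 -0.01 0.02 0.85 1" --pt "0 0 0 -0.01 0.02 0.95 1" --pt "0 0 0 -0.01 0.02 0.95 1" --pt "0 0 0 -0.01 0.02 0.95 1"

```text
time: 2.93
eef_pos: [0.6054, -0.1583, 0.1561]
tcp_rot: [179.9, 29.9, 162.6]
force: [0.1, -0.2, 0.3]
width: 0.999
grip_force: 0.0
```

```bash
python3 - <<'E'
from g import *
goal(rim-.007*a+.002*yv,Rp); print(arm.get_obs()['qpos'].round(1))
m,T=cam('wrist'); p,d=camera('wrist'); cv2.imwrite('pics/w2.png',p[:,:,::-1])
E
```

```text
row [-0.001, -0.001, -0.004, 0.003, -0.023, 0.014] t 2.93
[ 12.3  25.3  -7.5 121.5  65.8   9.4  15.8]
```

View pics/w2.png

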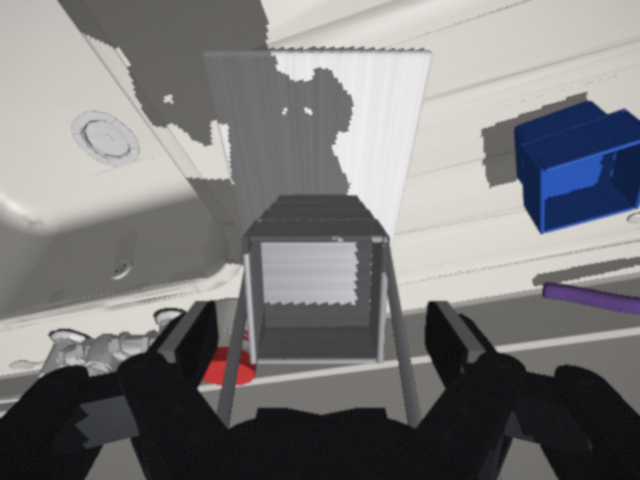

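The pot is centred between the pads (rim 248–388 px, pads 215–428). I'll grip.

Request:
step_arm --pt "0 0 0 0 0 0 0.7" --pt "0 0 0 0 0 0 0.7" --pt "0 0 0 0 0 0 0.6" --pt "0 0 0 0 0 0 0.6" --pt "0 0 0 0 0 0 0.6" --pt "0 0 0 0 0 0 0.6" --pt "0 0 0 0 0 0 0.6" --force 40

```text
time: 3.57
eef_pos: [0.6052, -0.159, 0.1557]
tcp_rot: [179.9, 29.9, 162.6]
force: [0.4, -0.7, 0.2]
width: 0.601
grip_force: 0.0
```

```bash
python3 - <<'E'
from g import *
print(arm.get_obs()['qpos'].round(1)); goal(rim+.11*a+.002*yv,Rp)
m,T=cam('wrist'); p,d=camera('wrist'); 
s,_=camera('side'); o=np.zeros((600,800,3),np.uint8); o[:,:]=0; o[:480,:640]=p; o[360:,480:]=cv2.resize(s[170:260,290:410],(320,240)); cv2.imwrite('pics/w3.png',o[:,:,::-1])
E
```

```text
[ 12.4  25.3  -7.5 121.5  66.    9.3  15.6]
row [-0.001, -0.001, -0.004, 0.005, -0.015, -1.452] t 3.57
```

View pics/w3.png

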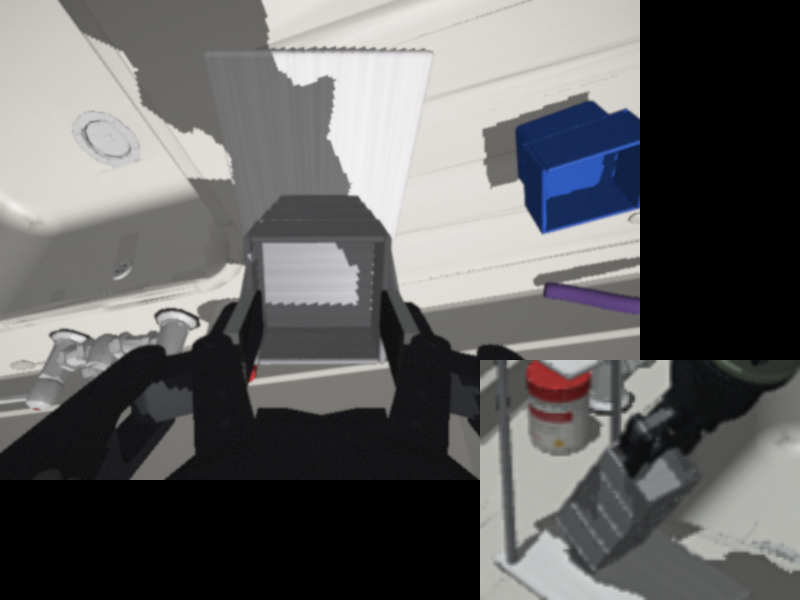

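Not yet in contact at 0.6, so I close further.

Request:
step_arm --pt "0 0 0 0 0 0 0.3" --pt "0 0 0 0 0 0 0.3" --pt "0 0 0 0 0 0 0.3" --pt "0 0 0 0 0 0 0.3" --force 40

```text
time: 4.0
eef_pos: [0.6052, -0.159, 0.1557]
tcp_rot: [179.9, 29.9, 162.6]
force: [-0.1, -0.1, -0.1]
width: 0.3
grip_force: 0.0
```

```bash
python3 - <<'E'
from g import *
m,T=cam('wrist'); p,d=camera('wrist'); C=cloud(m,T,d)
l=((C.reshape(-1,3)-rim)@np.c_[np.cross(yv,a),yv,a]).reshape(480,640,3)
np.set_printoptions(suppress=True)
for u,v in [(245,300),(255,330),(300,200),(320,240),(250,240),(386,240),(320,360)]: print(u,v,l[v,u].round(4))
k=(np.abs(l[...,2])<.006)&(np.abs(l[...,:2])<.045).all(-1)&(d>0); q=l[k]; print(cv2.minAreaRect(q[:,:2].astype(np.float32)*1000),np.median(q[:,2]))
Tt=np.linalg.inv(np.eye(4)); o=arm.get_obs(); print(((o['eef_pos']-rim)@np.c_[np.cross(yv,a),yv,a]).round(4))
s,_=camera('scene'); g=np.zeros((600,800,3),np.uint8); g[:480,:640]=p; g[300:,400:]=cv2.resize(s[210:330,370:530],(400,300)); cv2.imwrite('pics/w4.png',g[:,:,::-1])
E
```

```text
245 300 [ 0.0627 -0.0623 -0.1338]
255 330 [-0.0135 -0.0173  0.0438]
300 200 [-0.0268 -0.0117 -0.1186]
320 240 [-0.0301  0.0036 -0.0012]
250 240 [-0.0302 -0.0265 -0.0015]
386 240 [-0.0303  0.0317  0.0002]
320 360 [ 0.029   0.0031 -0.0003]
((-0.019229888916015625, 1.9855213165283203), (64.36949157714844, 64.65702819824219), 89.71732330322266) -0.0009867188471759218
[ 0.0001  0.003  -0.0062]
```

View pics/w4.png

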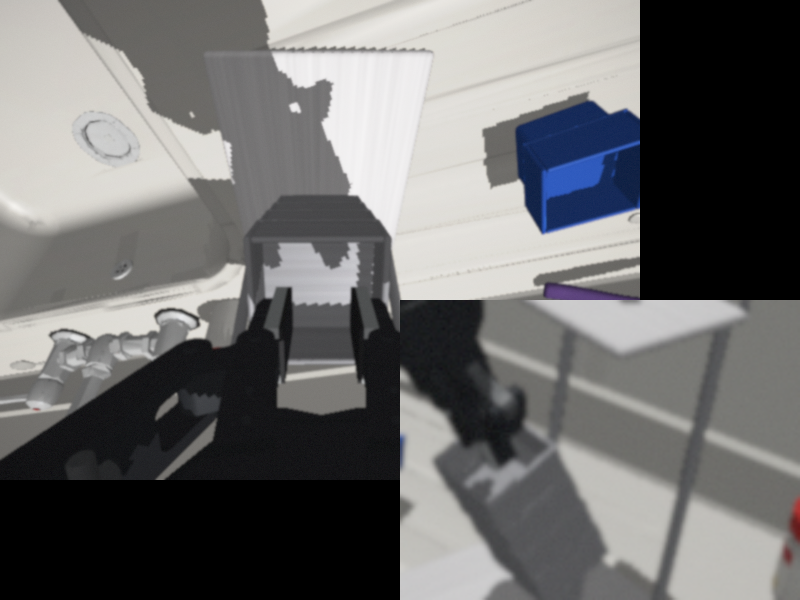

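```bash
python3 - <<'E'
from g import *
np.set_printoptions(suppress=True)
m,_=cam('wrist'); Tc=np.array(m['T_tool_cam']); print(Tc.round(3).tolist())
z=np.load('wrist1.npz'); _,d=camera('wrist')
for n,dd in (('open',z['d']),('now',d)):
    C=cloud(m,Tc,dd); 
    k=(dd>0)&(dd<.30)&(np.abs(C[...,0])<.03)&(np.abs(C[...,1])<.07)&(C[...,2]<.06)
    for s in (-1,1):
        q=C[k&(np.sign(C[...,1])==s)]
        q=q[np.abs(q[:,0])<.02]
        i=np.argsort(-q[:,2]); print(n,s,len(q),'tips',q[i[:300:60]].round(4).tolist())
    for u,v in ([(205,310),(170,350),(440,310)] if n=='open' else [(285,295),(272,300),(356,295),(370,310),(282,370)]): print(n,u,v,C[v,u].round(4))
E
```

```text
[[-0.001, -0.958, -0.286, 0.074], [1.0, -0.002, 0.001, 0.001], [-0.002, -0.286, 0.958, -0.15], [0.0, 0.0, 0.0, 1.0]]
open -1 29840 tips [[0.0068, -0.042, -0.0201], [0.0, -0.0418, -0.0227], [0.0036, -0.0419, -0.0241], [0.0033, -0.0416, -0.0253], [0.0113, -0.0437, -0.0264]]
open 1 29773 tips [[0.0009, 0.0435, -0.0204], [0.0089, 0.0434, -0.0227], [0.003, 0.0431, -0.0242], [0.0111, 0.0483, -0.0254], [-0.0089, 0.0435, -0.0263]]
open 205 310 [ 0.0116 -0.0421 -0.0326]
open 170 350 [ 0.0115 -0.0448 -0.0577]
open 440 310 [ 0.0115  0.0447 -0.0328]
now -1 35251 tips [[0.0127, -0.013, 0.0279], [0.011, -0.0235, 0.0264], [0.0098, -0.0013, 0.0263], [-0.0021, -0.0267, 0.0262], [0.0182, -0.0018, 0.0261]]
now 1 35350 tips [[0.0066, 0.0008, 0.0273], [0.0131, 0.0204, 0.0264], [-0.0039, 0.0057, 0.0262], [0.0082, 0.0152, 0.0261], [0.0071, 0.003, 0.026]]
now 285 295 [ 0.0112 -0.0139 -0.019 ]
now 272 300 [ 0.0115 -0.0184 -0.0243]
now 356 295 [ 0.0115  0.0149 -0.0198]
now 370 310 [ 0.0113  0.0189 -0.0322]
now 282 370 [-0.0045 -0.0128 -0.0459]
```

```bash
python3 - <<'E'
from g import *
np.set_printoptions(suppress=True)
m,_=cam('wrist'); Tc=np.array(m['T_tool_cam'])
p,d=camera('wrist'); C=cloud(m,Tc,d)
for u in (262,268,274,280,284,288,290):
    col=[(v,C[v,u].round(3).tolist()) for v in range(280,320,4)]; print(u,[(v,c[1],c[2]) for v,c in col])
E
```

```text
262 [(280, -0.03, 0.019), (284, -0.03, 0.019), (288, -0.03, 0.018), (292, -0.03, 0.017), (296, -0.03, 0.017), (300, -0.024, -0.016), (304, -0.023, -0.02), (308, -0.023, -0.024), (312, -0.022, -0.027), (316, -0.022, -0.03)]
268 [(280, -0.028, 0.025), (284, -0.028, 0.027), (288, -0.028, 0.025), (292, -0.028, 0.026), (296, -0.028, 0.025), (300, -0.021, -0.017), (304, -0.021, -0.02), (308, -0.02, -0.022), (312, -0.019, -0.034), (316, -0.018, -0.036)]
274 [(280, -0.024, 0.024), (284, -0.024, 0.025), (288, -0.025, 0.025), (292, -0.019, -0.017), (296, -0.018, -0.021), (300, -0.018, -0.025), (304, -0.017, -0.028), (308, -0.017, -0.031), (312, -0.017, -0.033), (316, -0.016, -0.037)]
280 [(280, -0.021, 0.025), (284, -0.021, 0.025), (288, -0.017, -0.013), (292, -0.016, -0.017), (296, -0.016, -0.021), (300, -0.015, -0.024), (304, -0.015, -0.027), (308, -0.015, -0.031), (312, -0.014, -0.034), (316, -0.014, -0.037)]
284 [(280, -0.019, 0.026), (284, -0.019, 0.026), (288, -0.015, -0.013), (292, -0.014, -0.018), (296, -0.014, -0.02), (300, -0.014, -0.024), (304, -0.013, -0.029), (308, -0.013, -0.03), (312, -0.013, -0.034), (316, -0.013, -0.037)]
288 [(280, -0.017, 0.025), (284, -0.017, 0.026), (288, -0.013, -0.013), (292, -0.013, -0.017), (296, -0.012, -0.021), (300, -0.012, -0.022), (304, -0.012, -0.025), (308, -0.012, -0.024), (312, -0.012, -0.025), (316, -0.012, -0.024)]
290 [(280, -0.016, 0.025), (284, -0.016, 0.026), (288, -0.012, -0.012), (292, -0.012, -0.014), (296, -0.012, -0.015), (300, -0.012, -0.015), (304, -0.012, -0.016), (308, -0.012, -0.017), (312, -0.012, -0.016), (316, -0.012, -0.017)]
```

The depth image shows the real tips 12–20 mm behind the stated TCP, roughly 30 mm short of what was given. The fingers therefore closed above the rim and nothing was touched. Joint 6 is also at its limit at 30° tilt. I'll open, retreat, and use a 20° tilt about the pad normal, which is still a valid grasp.

Request:
step_arm --pt "0 0 0 0 0 0 1" --pt "0 0 0 0 0 -0.2 1" --pt "0 0 0 0 0 -0.4 1" --pt "0 0 0 0 0 -0.4 1" --pt "0 0 0 0 0 -0.4 1"

```text
time: 4.62
eef_pos: [0.5902, -0.1548, 0.1841]
tcp_rot: [179.9, 29.9, 162.5]
force: [-0.5, -0.5, 0.4]
width: 0.982
grip_force: 0.0
```

```bash
cat >> g.py <<'E'
def tilt(t,ang=None):
    zt=np.sin(np.radians(t))*xs-np.array([0,0,np.cos(np.radians(t))]); return np.c_[np.cross(yv,zt),yv,zt]
def tcp_for(t,dep): Rg=tilt(t); return rim-dep*a+.002*yv+.0165*Rg[:,2],Rg
E
python3 -c "
from g import *
o=arm.get_obs(); print(o['qpos'].round(1),o['width'],o['eef_pos'])
goal(*tcp_for(20,-.04)); goal(*tcp_for(20,.023))"
```

```text
[ 18.3  21.6 -15.1 122.2  57.8  13.3  24.2] 0.9815717238248263 [ 0.59016794 -0.15482812  0.18405154]
row [-0.001, 0.11, -0.005, 0.045, -0.008, 0.031] t 4.62
row [-0.001, 0.11, -0.005, 0.044, -0.007, 0.818] t 4.62
```

Request:
step_arm --pt "0 0.06 0 0.02 0 0.0 1" --pt "0 0.11 0 0.04 0 0.03 1" --pt "0 0.11 0 0.045 0 0.03 1" --pt "0 0.11 0 0.045 -0.01 0.03 1"

```text
time: 4.95
eef_pos: [0.5889, -0.1552, 0.179]
tcp_rot: [179.8, 19.9, 162.5]
force: [0.0, -0.3, -0.7]
width: 1.004
grip_force: 0.0
```

```bash
python3 -c "
from g import *
o=arm.get_obs(); print(o['qpos'].round(1),o['width'],o['eef_pos'])
goal(*tcp_for(20,-.02)); goal(*tcp_for(20,.023))"
```

```text
[ 31.1  25.7 -30.7 113.4  36.7  28.9  47.5] 1.0039348146757188 [ 0.58892681 -0.15518465  0.17897375]
row [0.0, -0.001, -0.005, -0.039, 0.001, 0.229] t 4.95
row [0.0, -0.001, -0.005, -0.133, 0.001, 0.758] t 4.95
```

Request:
step_arm --pt "0 0 0 -0.035 0 0.2 1" --pt "0 0 0 -0.07 0 0.4 1" --pt "0 0 0 -0.1 0 0.57 1" --pt "0 0 0 -0.12 0 0.68 1" --pt "0 0 0 -0.133 0 0.76 1" --pt "0 0 0 -0.133 0 0.76 1" --pt "0 0 0 -0.133 0 0.76 1"

```text
time: 5.53
eef_pos: [0.6172, -0.1633, 0.126]
tcp_rot: [179.9, 20.0, 162.6]
force: [-0.7, 0.9, 0.2]
width: 0.998
grip_force: 0.0
```

```bash
cat > tip.py <<'E'
from g import *
np.set_printoptions(suppress=True)
o=arm.get_obs(); print(o['qpos'].round(1),o['width'].round(3),o['eef_pos'].round(4),o['force'].round(1))
m,T=cam('wrist'); p,d=camera('wrist'); C=cloud(m,T,d)
l=((C.reshape(-1,3)-rim)@np.c_[np.cross(yv,a),yv,a]).reshape(480,640,3)
k=(np.abs(l[...,2])<.006)&(np.abs(l[...,:2])<.036).all(-1)&(d>0); q=l[k]; print('rim',cv2.minAreaRect(q[:,:2].astype(np.float32)*1000))
for s in (-1,1):
    k=(d>0)&(s*l[...,1]-.002*s>.0335)&(np.abs(l[...,1])<.06)&(np.abs(l[...,0])<.02)&(l[...,2]>-.04)
    q=l[k]; print(s,k.sum(),'tip axial',np.percentile(q[:,2],[0,1,5]).round(4) if len(q) else '', 'inner y',np.percentile(s*q[:,1],2).round(4) if len(q) else '')
cv2.imwrite('pics/tip.png',p[:,:,::-1])
E
python3 tip.py; python3 -c "
from g import *
goal(*tcp_for(20,.023))"
```

```text
row [-0.0, -0.0, -0.004, -0.013, -0.005, 0.01] t 5.53Traceback (most recent call last):
  File "tip.py", line 3, in <module>
    o=arm.get_obs(); print(o['qpos'].round(1),o['width'].round(3),o['eef_pos'].round(4),o['force'].round(1))
                                              ^^^^^^^^^^^^^^^^
AttributeError: 'float' object has no attribute 'round'
```

```bash
sed -i "s/o\['width'\].round(3)/o['width']/" tip.py; python3 tip.py
```

```text
[ 26.5  32.1 -25.1 111.7  43.1  24.4  42.3] 0.9983377459339002 [ 0.6172 -0.1633  0.126 ] [-0.7  0.9  0.2]
rim ((-0.10297203063964844, 2.3112449645996094), (64.12153625488281, 64.05803680419922), 89.89981842041016)
-1 14614 tip axial [-0.0188 -0.0138 -0.0053] inner y 0.0329
1 9432 tip axial [-0.0187 -0.0153 -0.0085] inner y 0.0362
```

View pics/tip.png

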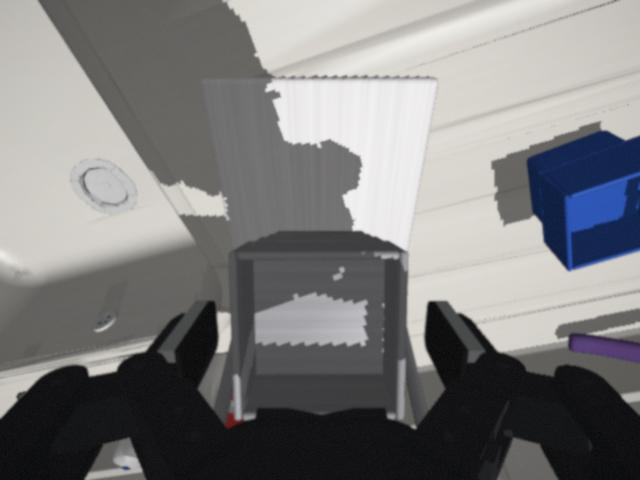

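The tips are 19 mm below the rim on both sides and the rim is centred (232–407 px). I'll close.

Request:
step_arm --pt "0 0 0 0 0 0 0.6" --pt "0 0 0 0 0 0 0.6" --pt "0 0 0 0 0 0 0.6" --pt "0 0 0 0 0 0 0.6" --pt "0 0 0 0 0 0 0.6" --pt "0 0 0 0 0 0 0.6" --force 50

```text
time: 6.08
eef_pos: [0.6174, -0.1638, 0.127]
tcp_rot: [179.9, 20.0, 162.6]
force: [-6.1, 1.1, 9.6]
width: 0.742
grip_force: 52.2
```

```bash
python3 tip.py; python3 -c "
from g import *
goal(*tcp_for(20,.023-.08))"
```

```text
[ 26.6  32.  -25.2 111.7  43.   24.5  42.4] 0.742021280860819 [ 0.6174 -0.1638  0.127 ] [-6.1  1.1  9.6]
rim ((-0.29622650146484375, 0.19185638427734375), (71.34589385986328, 63.95417404174805), 89.39083099365234)
-1 15829 tip axial [-0.0188 -0.0096  0.013 ] inner y 0.0326
1 12735 tip axial [-0.0192 -0.011   0.0034] inner y 0.0361
row [-0.0, 0.0, -0.004, 0.167, -0.003, -0.965] t 6.13
```

Gripped. I'll lift along the pile axis.

Request:
step_arm --pt "0 0 0 0.009 0 -0.05 0.6" --pt "0 0 0 0.022 0 -0.125 0.6" --pt "0 0 0 0.039 0 -0.22 0.6" --pt "0 0 0 0.056 0 -0.32 0.6" --pt "0 0 0 0.078 0 -0.44 0.6" --pt "0 0 0 0.1 0 -0.57 0.6" --pt "0 0 0 0.122 0 -0.69 0.6" --pt "0 0 0 0.144 0 -0.82 0.6" --pt "0 0 0 0.166 0 -0.94 0.6" --pt "0 0 0 0.166 0 -0.94 0.6"

```text
time: 6.97
eef_pos: [0.5807, -0.1522, 0.1942]
tcp_rot: [179.9, 20.1, 162.6]
force: [1.5, -0.4, 0.1]
width: 0.736
grip_force: 55.0
```

```bash
python3 - <<'E'
from g import *
o=arm.get_obs(); print(o['qpos'].round(1))
p,d=camera('side'); s,_=camera('scene'); g=np.zeros((360,800,3),np.uint8); g[:,:400]=cv2.resize(p[120:270,270:437],(400,360)); g[:,400:]=cv2.resize(s[180:360,350:550],(400,360)); cv2.imwrite('pics/lift.png',g[:,:,::-1])
E
```

```text
[ 32.3  23.8 -32.1 114.   35.1  30.   48.9]
```

View pics/lift.png

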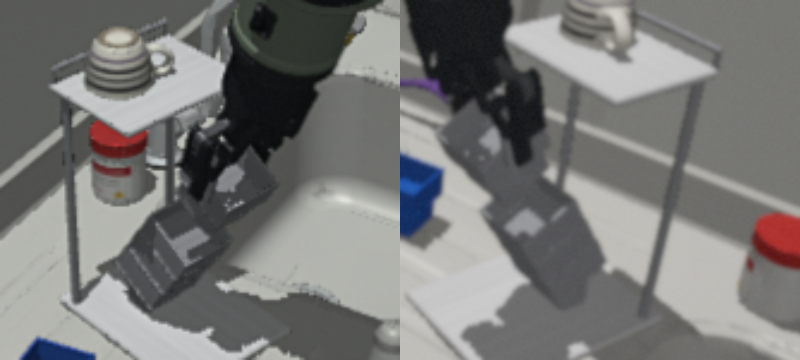

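Only the top pot came up; the lower two stay nested (left view about 160,260). Next I measure the pot in the hand and refine the box and pad.

```bash
cat > held.py <<'E'
from g import *
np.set_printoptions(suppress=True,precision=4)
def held():
    m,_=cam('wrist'); p,d=camera('wrist'); Tc=np.array(m['T_tool_cam']); C=cloud(m,Tc,d)
    pos,Rg=np.array([.6174,-.1638,.127]),tilt(20)
    ax=Rg.T@a; c=Rg.T@(rim+.002*yv-pos); y=np.array([0,1,0.]); x=np.cross(y,ax)
    for it in range(4):
        B=np.c_[x,y,ax]; l=((C.reshape(-1,3)-c)@B).reshape(480,640,3)
        far=np.abs(l[...,:2]).max(-1)
        k=(np.abs(l[...,2])<(.008 if it<1 else .004))&(far<.0345)&(far>.029)&(d>0)&(l[...,0]<.034)
        q=C[k]; 
        A=np.c_[l[k][:,:2],np.ones(k.sum())]; r=least_squares(lambda v:A@v-l[k][:,2],[0,0,0],loss='soft_l1',f_scale=.001).x
        ax=B@np.array([-r[0],-r[1],1]); ax/=np.linalg.norm(ax); c=c+B@[0,0,r[2]]; x=np.cross(y,ax); x/=np.linalg.norm(x)
    rect=cv2.minAreaRect(l[k][:,:2].astype(np.float32)*1000)
    print('n',k.sum(),'axis in tool',ax,'tilt deg',np.degrees(np.arctan2(ax[0],-ax[2])),'side',np.degrees(np.arcsin(ax[1])),'rimc',c,rect)
    return ax,c
from scipy.optimize import least_squares
if __name__=='__main__':
    held(); Rg=tilt(20); print('expected',Rg.T@a,Rg.T@(rim+.002*yv-[.6174,-.1638,.127]))
E
python3 held.py
```

```text
n 4693 axis in tool [ 0.1722  0.0055 -0.9851] tilt deg 9.913314285709104 side 0.3138960099937246 rimc [ 0.0035 -0.     -0.0367] ((-0.2885017395019531, -0.01435089111328125), (68.94145202636719, 63.62103271484375), 89.96697235107422)
expected [ 0.1737  0.     -0.9848] [ 0.0036 -0.     -0.0375]
```

```bash
cat > place.py <<'E'
from g import *
AX=np.array([.1722,.003,-.9851]); AX/=np.linalg.norm(AX); RC=np.array([.0035,0,-.0367])
def place_pose(base,yaw=1.4):
    # pot axis -> Z, tool y -> along box y
    yw=np.array([np.cos(np.radians(yaw)),np.sin(np.radians(yaw)),0]); 
    xt=np.cross([0,1,0],AX); xt/=np.linalg.norm(xt); yt=np.cross(AX,xt)
    Rf=np.c_[np.cross(yw,[0,0,1]),yw,[0,0,1]]@np.c_[xt,yt,AX].T
    return np.array(base)-Rf@(RC-.064*AX),Rf
E
python3 -c "
from place import *
p,Rf=place_pose([.4585,.172,.2]); print(p,Rf.round(2),np.linalg.det(Rf)); goal([.53,-.11,.27],Rf)"
```

```text
[0.45854006 0.17487362 0.22724567] [[-0.02  1.   -0.  ]
 [ 0.98  0.02  0.17]
 [ 0.17  0.   -0.99]] 1.0
row [0.069, 0.286, 0.796, 0.388, 0.319, -1.175] t 7.12
```

Request:
step_arm --pt "0.003 0.01 0.03 0.04 0.03 -0.2 0.6" --pt "0.006 0.028 0.08 0.08 0.06 -0.4 0.6" --pt "0.012 0.05 0.14 0.15 0.12 -0.6 0.6" --pt "0.018 0.075 0.21 0.2 0.18 -0.8 0.6" --pt "0.024 0.1 0.28 0.28 0.24 -0.95 0.6" --pt "0.03 0.125 0.35 0.35 0.3 -1 0.6" --pt "0.036 0.15 0.42 0.39 0.32 -1 0.6" --pt "0.042 0.175 0.48 0.39 0.32 -1 0.6" --pt "0.046 0.19 0.53 0.39 0.32 -1 0.6" --pt "0.046 0.19 0.53 0.39 0.32 -1 0.6"

```text
time: 7.95
eef_pos: [0.5348, -0.1117, 0.256]
tcp_rot: [175.6, -0.3, 114.8]
force: [0.1, 0.0, -1.0]
width: 0.738
grip_force: 55.0
```

```bash
python3 -c "
from place import *
print(arm.get_obs()['qpos'].round(1))
p,Rf=place_pose([.4585,.172,.2]); goal(p,Rf);goal([.48,.03,.27],Rf)"
```

```text
[ 30.6  21.2 -30.4 103.1  10.1  55.   21.5]
row [0.023, 0.095, 0.263, 3.649, 0.609, 0.428] t 7.95
row [0.023, 0.095, 0.263, 1.896, 0.135, -0.154] t 7.95
```

Request:
step_arm --pt "0.003 0.01 0.03 0.1 0.01 0 0.6" --pt "0.007 0.03 0.08 0.25 0.02 0 0.6" --pt "0.012 0.05 0.14 0.45 0.05 0 0.6" --pt "0.017 0.07 0.2 0.65 0.07 0 0.6" --pt "0.023 0.095 0.263 0.85 0.09 0 0.6" --pt "0.023 0.095 0.263 1 0.1 0 0.6" --pt "0.023 0.095 0.263 1 0.1 0 0.6"

```text
time: 8.53
eef_pos: [0.507, -0.0335, 0.2574]
tcp_rot: [179.7, -9.8, 92.2]
force: [0.6, -0.0, -0.1]
width: 0.74
grip_force: 55.0
```

```bash
python3 -c "
from place import *
print(arm.get_obs()['qpos'].round(1))
p,Rf=place_pose([.4585,.172,.2]); goal(p,Rf);goal([.47,.08,.24],Rf)"
```

```text
[ 2.65e+01  2.01e+01 -2.94e+01  1.05e+02 -1.00e-01  5.72e+01  8.00e-01]
row [0.0, 0.001, 0.008, 2.523, -0.512, 0.816] t 8.53
row [0.0, 0.001, 0.008, 1.377, -0.411, 0.456] t 8.53
```

Request:
step_arm --pt "0 0 0.002 0.2 -0.08 0 0.6" --pt "0 0 0.004 0.45 -0.17 0 0.6" --pt "0 0 0.008 0.7 -0.25 0 0.6" --pt "0 0 0.008 0.9 -0.3 0 0.6" --pt "0 0 0.008 1 -0.35 0 0.6" --pt "0 0 0.008 1 -0.35 0 0.6" --pt "0 0 0.008 1 -0.35 0 0.6"

```text
time: 9.12
eef_pos: [0.4775, 0.042, 0.2712]
tcp_rot: [179.8, -9.8, 91.2]
force: [0.1, -0.2, -0.8]
width: 0.742
grip_force: 55.0
```

```bash
cat > pad.py <<'E'
from place import *
np.set_printoptions(suppress=True,precision=4)
m,T=cam('wrist'); p,d=camera('wrist'); C=cloud(m,T,d); cv2.imwrite('pics/pad.png',p[:,:,::-1])
k=(p.max(-1)<40)&(d>0)&(C[...,0]<.55)&(C[...,1]>.1)&(C[...,2]<.03)&(C[...,2]>-.02)
vv,uu=np.where(k); print('pad',k.sum(),vv.min(),vv.max(),C[k].min(0),C[k].max(0),C[k].mean(0))
if k.sum()>50: print(cv2.minEnclosingCircle(C[k][:,:2].astype(np.float32)*1000))
b=C[(d>0)&(np.abs(C[...,2]-.078)<.005)&(C[...,1]>.1)&(C[...,1]<.26)&(C[...,0]>.37)&(C[...,0]<.75)]
print('rim',len(b),b.min(0),b.max(0)); 
f=b[b[:,1]<.13]; print('front edge',np.polyfit(f[:,0],f[:,1],1) if len(f) else '', 'end',b[(b[:,1]>.14)&(b[:,1]<.2)][:,0].min() )
e=b[(b[:,0]<.40)]; print('end wall x',np.percentile(e[:,0],[2,50,98]), 'y',np.percentile(e[:,1],[1,99]))
n,T2=cam('scene'); 
P,Rf=place_pose([.4585,.172,.2]); goal(P,Rf); print(arm.get_obs()['qpos'].round(1))
E
python3 pad.py
```

```text
pad 1670 103 151 [0.4312 0.1439 0.004 ] [0.4848 0.1989 0.0094] [0.4582 0.1714 0.0066]
((458.6166687011719, 171.40542602539062), 27.50065040588379)
rim 6323 [0.3874 0.1142 0.073 ] [0.7193 0.2357 0.083 ]
front edge [0.0248 0.1073] end 0.3879379145510244
end wall x [0.3882 0.3922 0.3987] y [0.1144 0.2253]
row [0.001, 0.001, -0.004, 1.553, -0.209, 0.823] t 9.17
[ 20.9  15.8 -31.7 108.9  -1.8  55.9  -7.7]
```

The pad is confirmed at (0.458, 0.171), consistent with the box end wall. I'll hover over it.

Request:
step_arm --pt "0 0 0 0.2 -0.03 0.1 0.6" --pt "0 0 0 0.45 -0.06 0.2 0.6" --pt "0 0 0 0.7 -0.1 0.35 0.6" --pt "0 0 0 0.9 -0.13 0.45 0.6" --pt "0 0 0 1 -0.14 0.5 0.6" --pt "0 0 0 1 -0.14 0.5 0.6"

```text
time: 9.67
eef_pos: [0.4645, 0.1288, 0.245]
tcp_rot: [179.9, -9.9, 91.1]
force: [-0.4, -0.5, -1.2]
width: 0.738
grip_force: 55.0
```

```bash
python3 -c "
from place import *
print(arm.get_obs()['qpos'].round(1))
for z in (.2,.1,.012): P,Rf=place_pose([.4584,.1712,z]); goal(P,Rf)"
```

```text
[ 11.7  17.2 -33.7 111.7   0.2  50.4 -19.6]
row [-0.0, 0.001, -0.003, 0.521, -0.065, 0.316] t 9.67
row [-0.0, 0.001, -0.003, 0.307, -0.067, 1.547] t 9.67
row [-0.0, 0.001, -0.003, 0.119, -0.069, 2.631] t 9.67
```

Request:
step_arm --pt "0 0 0 0.15 -0.02 0.1 0.6" --pt "0 0 0 0.35 -0.05 0.2 0.6" --pt "0 0 0 0.5 -0.065 0.35 0.6" --pt "0 0 0 0.5 -0.065 0.5 0.6" --pt "0 0 0 0.47 -0.066 0.65 0.6" --pt "0 0 0 0.44 -0.066 0.8 0.6" --pt "0 0 0 0.41 -0.067 0.92 0.6" --pt "0 0 0 0.41 -0.067 1 0.6" --pt "0 0 0 0.41 -0.067 1 0.6"

```text
time: 10.42
eef_pos: [0.4586, 0.1732, 0.1713]
tcp_rot: [179.9, -9.8, 91.0]
force: [0.4, -0.4, -0.4]
width: 0.74
grip_force: 55.0
```

```bash
python3 held.py; python3 -c "
from place import *
for z in (.05,.012): P,Rf=place_pose([.4584,.1712,z]); goal(P,Rf)
o=arm.get_obs(); Rc=R.from_euler('xyz',o['tcp_rot'],degrees=True); print(o['eef_pos']+Rc.apply(RC-.064*AX), Rc.apply(AX))"
```

```text
n 4624 axis in tool [ 0.1779  0.0008 -0.9841] tilt deg 10.24474135741461 side 0.04445053052035426 rimc [ 0.0034 -0.     -0.0366] ((-0.64227294921875, 0.06905746459960938), (63.72504806518555, 68.93052673339844), 0.30725038051605225)
expected [ 0.1737  0.     -0.9848] [ 0.0036 -0.     -0.0375]
row [-0.0, 0.001, -0.005, -0.196, -0.006, 1.169] t 10.47
row [-0.0, 0.001, -0.005, -0.277, -0.007, 1.637] t 10.47
[0.45866553 0.17062509 0.14483645] [0.00134599 0.00128385 0.99999827]
```

Held pose unchanged. I descend.

Request:
step_arm --pt "0 0 0 -0.02 0 0.12 0.6" --pt "0 0 0 -0.05 0 0.3 0.6" --pt "0 0 0 -0.08 -0.003 0.48 0.6" --pt "0 0 0 -0.11 -0.005 0.66 0.6" --pt "0 0 0 -0.14 -0.006 0.82 0.6" --pt "0 0 0 -0.16 -0.006 0.94 0.6" --pt "0 0 0 -0.17 -0.006 1 0.6" --pt "0 0 0 -0.17 -0.006 1 0.6"

```text
time: 11.13
eef_pos: [0.4581, 0.1742, 0.0904]
tcp_rot: [179.9, -9.8, 91.0]
force: [-1.0, -0.6, -0.9]
width: 0.739
grip_force: 55.0
```

```bash
cat > st.py <<'E'
from place import *
for z in (.02,.006): P,Rf=place_pose([.4584,.1712,z]); goal(P,Rf)
o=arm.get_obs(); Rc=R.from_euler('xyz',o['tcp_rot'],degrees=True); print(o['eef_pos']+Rc.apply(RC-.064*AX), Rc.apply(AX),o['qpos'].round(1),o['force'].round(1))
E
python3 st.py
```

```text
row [-0.0, 0.001, -0.004, -0.094, 0.004, 0.531] t 11.13
row [-0.0, 0.001, -0.004, -0.124, 0.004, 0.704] t 11.13
[0.45794678 0.17133552 0.06318031] [0.00168624 0.00128031 0.99999776] [  0.2  31.1 -28.3 119.5  10.6  29.  -32.1] [-1.  -0.6 -0.9]
```

Request:
step_arm --pt "0 0 0 -0.02 0 0.12 0.6" --pt "0 0 0 -0.05 0 0.27 0.6" --pt "0 0 0 -0.073 0.004 0.41 0.6" --pt "0 0 0 -0.092 0.004 0.52 0.6" --pt "0 0 0 -0.105 0.004 0.6 0.6" --pt "0 0 0 -0.113 0.004 0.64 0.6" --pt "0 0 0 -0.117 0.004 0.665 0.6" --pt "0 0 0 -0.117 0.004 0.665 0.6"

```text
time: 11.8
eef_pos: [0.4588, 0.1743, 0.0371]
tcp_rot: [179.9, -9.9, 91.0]
force: [-0.4, 1.1, -2.0]
width: 0.74
grip_force: 55.0
```

```bash
python3 st.py
```

```text
row [0.0, 0.001, -0.004, 0.019, -0.004, -0.126] t 11.8
row [0.0, 0.001, -0.004, -0.011, -0.004, 0.046] t 11.8
[0.45869701 0.17138457 0.00980965] [7.46238864e-04 1.04315200e-03 9.99999177e-01] [ -2.9  36.6 -24.4 120.8  13.9  22.  -34.2] [-0.4  1.1 -2. ]
```

Small steps until there is contact.

Request:
step_arm --pt "0 0 0 -0.004 0 0.02 0.6" --pt "0 0 0 -0.007 0 0.04 0.6" --pt "0 0 0 -0.009 0 0.05 0.6" --pt "0 0 0 -0.009 0 0.05 0.6"

```text
time: 12.13
eef_pos: [0.4588, 0.1742, 0.0331]
tcp_rot: [179.9, -9.9, 91.0]
force: [-0.2, 0.5, -0.2]
width: 0.739
grip_force: 55.0
```

```bash
python3 st.py
```

```text
row [0.0, 0.001, -0.004, 0.029, -0.005, -0.175] t 12.13
row [0.0, 0.001, -0.004, -0.001, -0.005, -0.002] t 12.13
[0.45875889 0.17127632 0.00583734] [5.62701036e-04 1.03752078e-03 9.99999303e-01] [ -3.1  37.  -24.1 120.8  14.1  21.4 -34.3] [-0.2  0.5 -0.2]
```

Request:
step_arm --pt "0 0 0 -0.002 0 0.012 0.6" --pt "0 0 0 -0.004 0 0.024 0.6" --pt "0 0 0 -0.004 0 0.024 0.6"

```text
time: 12.38
eef_pos: [0.459, 0.1741, 0.0319]
tcp_rot: [179.8, -9.8, 91.0]
force: [-6.8, -5.2, 26.3]
width: 0.739
grip_force: 58.2
```

Contact. I'll ease off slightly and release partway (backs must stay within ±57 mm).

Request:
step_arm --pt "0 0 0 0.002 0 -0.012 0.6" --pt "0 0 0 0.002 0 -0.012 0.8" --pt "0 0 0 0.002 0 -0.012 0.9" --pt "0 0 0 0.002 0 -0.012 0.9" --pt "0 0 0 0.002 0 -0.012 0.9"

```text
time: 12.8
eef_pos: [0.4588, 0.1742, 0.032]
tcp_rot: [179.9, -9.9, 91.0]
force: [0.2, 0.9, -0.2]
width: 0.901
grip_force: 0.0
```

```bash
python3 held.py; python3 st.py
```

```text
n 4273 axis in tool [ 0.1684  0.0022 -0.9857] tilt deg 9.697481812716754 side 0.12459782016160319 rimc [ 0.0034 -0.     -0.0364] ((-0.10725593566894531, 0.09720611572265625), (64.36445617675781, 63.931148529052734), 89.91590118408203)
expected [ 0.1737  0.     -0.9848] [ 0.0036 -0.     -0.0375]
row [0.0, 0.001, -0.004, 0.031, -0.003, -0.188] t 12.85
row [0.0, 0.001, -0.004, 0.001, -0.004, -0.016] t 12.85
[0.45864356 0.17129239 0.00475146] [8.37210551e-04 1.08923852e-03 9.99999056e-01] [ -3.2  37.1 -24.1 120.9  14.2  21.3 -34.3] [-0.  -1.1 -0. ]
```

Standing upright and released. I retreat straight up.

Request:
step_arm --pt "0 0 0 0.009 0 -0.05 0.9" --pt "0 0 0 0.026 0 -0.15 0.9" --pt "0 0 0 0.052 0 -0.3 0.9" --pt "0 0 0 0.087 0 -0.5 0.9" --pt "0 0 0 0.12 0 -0.7 0.9" --pt "0 0 0 0.155 0 -0.9 0.9" --pt "0 0 0 0.17 0 -0.98 0.9" --pt "0 0 0 0.17 0 -0.98 0.9"

```text
time: 13.52
eef_pos: [0.4594, 0.1742, 0.1133]
tcp_rot: [179.7, -9.9, 91.0]
force: [0.5, 0.2, 0.1]
width: 0.899
grip_force: 0.0
```

Request:
step_arm --pt "0 0 0 0.035 0 -0.2 0.9" --pt "0 0 0 0.087 0 -0.5 0.5" --pt "0 0 0 0.155 0 -0.9 0" --pt "0 0 0 0.17 0 -1 0" --pt "0 0 0 0.17 0 -1 0"

```text
time: 13.93
eef_pos: [0.4594, 0.174, 0.1943]
tcp_rot: [179.7, -9.9, 91.0]
force: [-0.2, -0.6, -0.1]
width: 0.338
grip_force: 0.0
```

```bash
cat > lid.py <<'E'
from place import *
np.set_printoptions(suppress=True,precision=4)
for n in ('side','scene'):
    m,T=cam(n); p,d=camera(n); C=cloud(m,T,d); C[d==0]=np.nan
    for t in ('lid_handle','lid_hinge'):
        r=place_of(n,t)
        if r: u,v=np.round(r[0]['point']).astype(int); print(n,t,round(r[0]['confidence'],2),u,v,C[v,u])
    if n=='side':
        k=(p.max(-1)<60)&(C[...,1]>.24)&(C[...,1]<.36)&(C[...,2]>.09)&(C[...,2]<.2)&(C[...,0]>.45)&(C[...,0]<.65)
        q=C[k]; print('knob',len(q),np.percentile(q,[1,50,99],axis=0) if len(q) else '')
    b=C[((C>[.4,.225,.10])&(C<[.7,.30,.17])).all(-1)]; A=np.c_[b[:,2]-.08,b[:,0]-.55,np.ones(len(b))]
    r=least_squares(lambda v:A@v-b[:,1],[.25,.025,.23],loss='soft_l1',f_scale=.002).x; print('plane y=',r,'theta',90+np.degrees(np.arctan(r[0])))
    e=C[((C>[.4,.22,.17])&(C<[.7,.32,.23])).all(-1)]; print('top',np.percentile(e[:,2],[50,98,100]), np.median(e[e[:,2]>np.percentile(e[:,2],95)],0))
    cv2.imwrite(f'pics/{n}9.png',p[:,:,::-1])
print(arm.get_obs()['qpos'].round(1))
E
sed -i '1i from scipy.optimize import least_squares' lid.py; python3 lid.py
```

```text
side lid_hinge 0.92 276 350 [0.541  0.238  0.0993]
knob 250 [[0.5347 0.253  0.135 ]
 [0.5459 0.2855 0.1547]
 [0.5589 0.2956 0.1616]]
plane y= [0.2605 0.0251 0.2324] theta 104.59876003551301
top [0.182  0.1861 0.1875] [0.5088 0.2556 0.186 ]
scene lid_handle 0.89 225 207 [0.4623 0.1566 0.2209]
scene lid_hinge 0.77 242 244 [0.5431 0.2254 0.0803]
plane y= [0.2545 0.0251 0.2268] theta 104.27944577197839
top [0.1774 0.1841 0.1851] [0.5536 0.2526 0.1838]
[  5.3  21.8 -33.6 114.8   4.4  42.6 -28. ]
```

```bash
python3 -c "
from place import *
t=np.radians(1.4); Rv=np.c_[[-np.sin(t),np.cos(t),0],[np.cos(t),np.sin(t),0],[0,0,-1]]
print(np.linalg.det(Rv)); goal([.465,.235,.225],Rv); goal([.47,.30,.225],Rv)"
```

```text
0.9999999999999999
row [0.001, -0.109, -0.004, 0.823, 0.102, -0.279] t 14.23
row [0.001, -0.109, -0.004, 1.623, 0.179, -0.14] t 14.23
```

Request:
step_arm --pt "0 -0.02 0 0.05 0.01 -0.2 0" --pt "0 -0.05 0 0.15 0.03 -0.36 0" --pt "0 -0.08 0 0.3 0.05 -0.36 0" --pt "0 -0.109 0 0.5 0.07 -0.33 0" --pt "0 -0.109 0 0.7 0.09 -0.3 0" --pt "0 -0.109 0 0.82 0.1 -0.28 0" --pt "0 -0.109 0 0.82 0.1 -0.28 0"

```text
time: 14.82
eef_pos: [0.4647, 0.2367, 0.2255]
tcp_rot: [179.9, -0.1, 91.2]
force: [-0.7, -0.0, -0.1]
width: -0.001
grip_force: 0.0
```

```bash
python3 -c "
from place import *
np.set_printoptions(suppress=True,precision=4)
t=np.radians(1.4); Rv=np.c_[[-np.sin(t),np.cos(t),0],[np.cos(t),np.sin(t),0],[0,0,-1]]
goal([.47,.30,.225],Rv); o=arm.get_obs(); print(o['width'],o['qpos'].round(1))
m,_=cam('wrist'); p,d=camera('wrist'); C=cloud(m,np.array(m['T_tool_cam']),d)
k=(d>0)&(np.abs(C[...,1])<.03)&(np.abs(C[...,0])<.013)&(C[...,2]<.01); q=C[k]; print('tip z',q[:,2].max(),'x',np.percentile(q[:,0],[1,99]),'y',[ (s,np.percentile(q[q[:,2]<s][:,1],[1,99]).round(3)) for s in (.0,)])
"
```

```text
row [0.001, -0.001, -0.003, 0.789, 0.082, 0.007] t 14.82
-0.0005507301448750278 [-10.   22.6 -30.6 106.   13.8  54.9 -45.5]
tip z -0.009168924288641633 x [-0.0072  0.013 ] y [(0.0, array([-0.029,  0.03 ]))]
```

Request:
step_arm --pt "0 0 0 0.2 0.02 0 0" --pt "0 0 0 0.45 0.05 0 0" --pt "0 0 0 0.65 0.07 0 0" --pt "0 0 0 0.79 0.08 0 0" --pt "0 0 0 0.79 0.08 0.1 0" --pt "0 0 0 0.79 0.08 0.35 0" --pt "0 0 0 0.79 0.08 0.6 0" --pt "0 0 0 0.79 0.08 0.8 0" --pt "0 0 0 0.79 0.08 0.88 0" --pt "0 0 0 0.79 0.08 0.88 0"

```text
time: 15.7
eef_pos: [0.4703, 0.2965, 0.1542]
tcp_rot: [180.0, 0.1, 91.0]
force: [0.2, -0.5, 0.2]
width: -0.0
grip_force: 0.0
```

```bash
cat > arc.py <<'E'
from place import *
import sys
t=np.radians(1.4); Rv=np.c_[[-np.sin(t),np.cos(t),0],[np.cos(t),np.sin(t),0],[0,0,-1]]
o=arm.get_obs(); print(o['eef_pos'].round(4),o['qpos'].round(1),o['time'])
Rc=R.from_euler('xyz',o['tcp_rot'],degrees=True)
for th in eval(sys.argv[1]):
    q=np.radians(th); hy=.2276+.025*(.47-.55); r=.085
    Ky=hy-r*np.cos(q)+.006*np.sin(q); Kz=.079+r*np.sin(q)+.006*np.cos(q)
    P=np.array([.47,Ky+.0115,Kz-.0095]); print(th,P.round(4),(Rc.inv().apply(P-o['eef_pos'])/.08).round(3))
E
python3 arc.py "[104,98,92,86,80,74,68,62,56,50]"
```

```text
[0.4703 0.2965 0.1542] [-17.7  30.9 -28.6 104.9  19.   49.  -54.5] 15.7
104 [0.47   0.2635 0.1505] [-0.413 -0.01   0.047]
98 [0.47   0.2549 0.1528] [-0.52  -0.012  0.018]
92 [0.47   0.2461 0.1542] [-0.63  -0.014  0.001]
86 [0.47   0.2372 0.1547] [-0.742 -0.016 -0.005]
80 [0.47   0.2282 0.1543] [-0.853 -0.018  0.001]
74 [0.47   0.2194 0.1529] [-0.963 -0.019  0.018]
68 [0.47   0.2108 0.1506] [-1.071 -0.021  0.047]
62 [0.47   0.2025 0.1474] [-1.175 -0.023  0.087]
56 [0.47   0.1945 0.1433] [-1.274 -0.025  0.138]
50 [0.47   0.1871 0.1385] [-1.368 -0.026  0.199]
```

Request:
step_arm --pt "0 0 0 -0.2 0 0.02 0" --pt "0 0 0 -0.36 0 0.03 0" --pt "0 0 0 -0.44 0 0.03 0" --pt "0 0 0 -0.52 -0.01 0.02 0" --pt "0 0 0 -0.6 -0.01 0.01 0" --pt "0 0 0 -0.68 -0.01 0 0" --pt "0 0 0 -0.76 -0.01 0 0" --pt "0 0 0 -0.85 -0.01 0 0" --pt "0 0 0 -0.93 -0.02 0.01 0" --pt "0 0 0 -0.96 -0.02 0.02 0"

```text
time: 16.53
eef_pos: [0.4704, 0.2201, 0.154]
tcp_rot: [179.9, -0.0, 91.0]
force: [1.4, 2.0, 1.6]
width: 0.001
grip_force: 0.7
```

```bash
python3 arc.py "[70,64,58,52,46,40,34,28,22]"; python3 lid.py | grep -e plane -e handle
```

```text
[0.4704 0.2201 0.154 ] [ -9.9  27.8 -28.8 110.4  18.3  46.1 -47.8] 16.5333
70 [0.47   0.2137 0.1514] [-0.081 -0.006  0.032]
64 [0.47   0.2052 0.1485] [-0.186 -0.008  0.069]
58 [0.47   0.1971 0.1448] [-0.287 -0.01   0.116]
52 [0.47   0.1895 0.1402] [-0.383 -0.012  0.173]
46 [0.47   0.1824 0.1348] [-0.472 -0.013  0.24 ]
40 [0.47   0.1758 0.1287] [-0.553 -0.015  0.316]
34 [0.47  0.17  0.122] [-0.627 -0.016  0.4  ]
28 [0.47   0.1649 0.1147] [-0.691 -0.017  0.491]
22 [0.47   0.1605 0.1069] [-0.745 -0.019  0.589]
side lid_handle 0.93 265 328 [0.5484 0.2526 0.1697]
plane y= [ 0.323  -0.0018  0.2184] theta 107.90273151485887
scene lid_handle 0.62 240 204 [0.5532 0.2349 0.1719]
plane y= [-1.4944 -0.0243  0.3691] theta 33.78832166611052
```

The lid follows: the knob tip moved from y 0.296 to 0.253. I continue.

Request:
step_arm --pt "0 0 0 -0.08 -0.01 0.03 0" --pt "0 0 0 -0.18 -0.01 0.068 0" --pt "0 0 0 -0.28 -0.01 0.115 0" --pt "0 0 0 -0.38 -0.01 0.172 0" --pt "0 0 0 -0.47 -0.01 0.24 0" --pt "0 0 0 -0.55 -0.01 0.316 0" --pt "0 0 0 -0.625 -0.02 0.4 0" --pt "0 0 0 -0.69 -0.02 0.49 0" --pt "0 0 0 -0.72 -0.02 0.54 0" --pt "0 0 0 -0.72 -0.02 0.54 0"

```text
time: 17.67
eef_pos: [0.4694, 0.1629, 0.1098]
tcp_rot: [180.0, -0.0, 91.0]
force: [-1.1, -0.3, 0.2]
width: 0.001
grip_force: 0.0
```

```bash
python3 arc.py "[20,16,12,8,4,2,0,-1,-2,-3]"
```

```text
[0.4694 0.1629 0.1098] [ -5.6  30.  -26.9 115.4  20.9  39.2 -44.8] 17.6667
20 [0.47   0.1593 0.1042] [-0.046  0.006  0.069]
16 [0.47   0.157  0.0987] [-0.074  0.006  0.138]
12 [0.47   0.1552 0.093 ] [-0.097  0.005  0.209]
8 [0.47   0.1538 0.0873] [-0.115  0.005  0.281]
4 [0.47   0.1527 0.0814] [-0.128  0.005  0.354]
2 [0.47   0.1524 0.0785] [-0.132  0.005  0.391]
0 [0.47   0.1521 0.0755] [-0.136  0.005  0.428]
-1 [0.47  0.152 0.074] [-0.137  0.005  0.447]
-2 [0.47   0.1519 0.0725] [-0.137  0.004  0.465]
-3 [0.47   0.1519 0.071 ] [-0.138  0.004  0.484]
```

Request:
step_arm --pt "0 0 0 -0.046 0 0.069 0" --pt "0 0 0 -0.074 0 0.138 0" --pt "0 0 0 -0.097 0 0.209 0" --pt "0 0 0 -0.115 0 0.281 0" --pt "0 0 0 -0.128 0 0.345 0" --pt "0 0 0 -0.132 0 0.385 0" --pt "0 0 0 -0.136 0 0.41 0" --pt "0 0 0 -0.137 0 0.43 0" --pt "0 0 0 -0.137 0 0.43 0"

```text
time: 18.42
eef_pos: [0.4701, 0.1528, 0.077]
tcp_rot: [179.9, -0.0, 91.0]
force: [-4.6, -1.7, 15.5]
width: -0.002
grip_force: 8.1
```

```bash
cat > chk.py <<'E'
from place import *
np.set_printoptions(suppress=True,precision=4)
from scipy.optimize import least_squares
for n in ('side','scene'):
    m,T=cam(n); p,d=camera(n); C=cloud(m,T,d); C[d==0]=np.nan
    b=C[((C>[.53,.12,.07])&(C<[.71,.22,.13])).all(-1)]
    if len(b)>50:
        A=np.c_[.227-b[:,1],b[:,0]-.55,np.ones(len(b))]; r=least_squares(lambda v:A@v-b[:,2],[0,0,.084],loss='soft_l1',f_scale=.002).x; print(n,len(b),'lid z=',r,'theta',np.arctan(r[0]))
print(arm.get_obs()['force'])
E
python3 chk.py
```

```text
side 3200 lid z= [-0.0122 -0.0075  0.0848] theta -0.012218877504397142
scene 1729 lid z= [ 0.0048 -0.0099  0.0838] theta 0.0048027523287348176
[-5.3381 -1.5045 15.4637]
```

The lid is flat with a 15 N reaction. One short press, then retreat.

Request:
step_arm --pt "0 0 0 0 0 0.015 0" --pt "0 0 0 0 0 0.015 0" --pt "0 0 0 0 0 -0.1 0" --pt "0 0 0 0 0 -0.4 0" --pt "0 0 0 0 0 -0.8 0" --pt "0 0 0 0 0 -1 0" --pt "0 0 0 0 0 -1 0"

```text
time: 19.1
eef_pos: [0.4715, 0.1534, 0.1597]
tcp_rot: [179.6, -0.1, 91.0]
force: [-0.2, -0.3, 0.8]
width: -0.002
grip_force: 0.0
```

Request:
step_arm --pt "0 0 0 0 0 -0.3 0" --pt "0 0 0 0 0 -0.7 0" --pt "0 0 0 0 0 -1 0" --pt "0 0 0 0 0 -1 0" --pt "0 0 0 0 0 -1 0"

```text
time: 19.52
eef_pos: [0.4703, 0.1527, 0.2371]
tcp_rot: [179.8, -0.1, 91.0]
force: [0.4, 0.1, -0.8]
width: 0.004
grip_force: 0.0
```

```bash
python3 chk.py; cp pics/side9.png /tmp/; python3 - <<'E'
from h import *
s,_=camera('side'); c,_=camera('scene'); g=np.zeros((300,800,3),np.uint8); g[:,:400]=cv2.resize(s[130:430,180:580],(400,300)); g[:,400:]=cv2.resize(c[150:450,150:550],(400,300)); cv2.imwrite('pics/end.png',g[:,:,::-1])
E
```

```text
side 3207 lid z= [-0.0117 -0.0071  0.0848] theta -0.011702818613200277
scene 1776 lid z= [ 0.0057 -0.0094  0.0837] theta 0.005661479351091898
[ 0.4369  0.2556 -0.0469]
```

View pics/end.png

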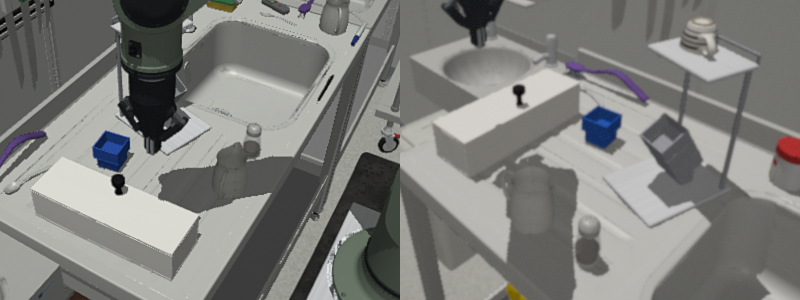

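The lid is shut flat, the two lower pots are still in the stand, and the jug, shaker, cup and blue pot have not moved. I hand in.

```bash
python3 -c "
from h import *
print(close_job())"
```

```text
the job is handed in; nothing more can be done
None
```

The top pot is standing on the pad in the box's free place, the lid is fully shut, nothing else looks disturbed in the last camera images, and the job was handed in at about 20 s; it returned no verdict.

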